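# Set the stock tags of the model-parts rack

## Robot

A 6-joint arm with a two-finger parallel gripper is mounted at the origin on the work surface. World frame = base frame: x ahead of the robot, y to its left, z up, the work surface at z = 0. Lengths are in m, angles in degrees, forces in N, time in s.
With the tool pointing down it reaches from about 0.4 to 0.825 m from the base axis. Payload 7 kg.
Tool frame: the origin (TCP) lies between the finger pads; the fingertips stand 22 mm ahead of it and the grasp point (between the pads) lies 3 mm ahead of it; z points along the fingers, y is the line along which they close (so a half turn about z gives the same grasp; the last joint's range is limited). The gripper opens to 88 mm and grips with 3 to 60 N. Pads are 19 mm wide; open, the fingers measure 130 mm over their backs; the gripper's body (78 mm by 193 mm) begins 47 mm behind the grasp point.
Start: joints at [-47.435, 20.546, 0.682, 0, -70.136, -16.507], TCP at [0.296, -0.606, 0.249] pointing down, gripper open.
Joint ranges: [-176.03, 176.03], [-82.01, 121.73], [-58.28, 71.71], [-173.87, 95.51], [-174.79, -0.11], [-173.66, 173.66]. Speed limits (degrees/s): [136.94, 136.94, 172.46, 180, 180, 180].

## Interface

Orientations are given as [roll, pitch, yaw] about the fixed x, y, z axes, in that order (R = Rz(yaw) Ry(pitch) Rx(roll)).
In Python, from plant import ctrl gives the robot as it stands.
- The arm moves only by the tool apply_moves, never from a script. Its argument "targets" is a list of rows, each an object with "travel": the shift along the tool's x, y, z in mm, a list of three; "roll": the turn about the tool's z in degrees; "jaw": the finger opening in mm, from 0 to 87.6. In form: [{"travel": [tx, ty, tz], "roll": roll, "jaw": jaw}, ...]. A call has 1 to 10 rows; each row shifts and turns the commanded pose from where the row before left it, along the tool's axes as they then stand; what a row does not reach is not made up. A row lasts 1/10 s, in which the tool goes at most 50 mm and 8.59 degrees, less where a joint would pass 70% of its speed; a pose out of reach is approached as far as the arm can. A call with a gripper value outside its range is refused whole. The fingers move at their own pace and stop on an object; the grip force is fixed at half the most. Time passes only in rows, so rows that do not move let the fingers close. It gives the time, the measured TCP pose, the force, the opening and the grip force at its end, in the units of the state.
- ctrl.get_obs(): the state, without advancing time (a new reading comes with each control period).
- ctrl.snapshot(name): name is "side" or "top" or "wrist"; returns the picture (480x640x3 uint8, red, green, blue); there is no depth.
- ctrl.calibration(name): a dict with "K" (3x3 intrinsics, pixels), "dist_coeffs" ([k1, k2, p1, p2, k3] as OpenCV has them; the pictures are not rectified), "extrinsics" (4x4, takes a point from camera to world coordinates); the wrist camera has in their place "hand_eye" (4x4, takes a point from camera to tool coordinates, whose origin is the TCP and whose axes are the flange's). Camera axes: x right, y down, z forward; pixel columns grow to the right and rows downward; lengths in m; the calibration is good to about 2 mm. A picture is of the moment at which its call begins: read the wrist's pose just before it. calibration takes no time and is no camera call.
- ctrl.close_job(): hands the job in; it is judged then, once.
The state is a dict: "clock": time; "joint_pos": joint angles; "qvel": joint speeds; "tau": joint torques, N m; "tool_pos": TCP position; "orientation": TCP orientation; "force": force on the tool from outside, world axes, zero at the start; "moment": the same for the moment, N m; "opening": finger opening in m; "gripper_force": force on a finger pad.
Only numpy, scipy, OpenCV 4.12 (cv2) and the standard library are available. Lean on these libraries where they do the work, as an engineer would, in place of code of your own. Each camera call takes 0.05 s, during which the arm holds its last target. There are 200 camera calls.

## Task

Two of the four model-parts bins on the rack are full and two are nearly empty. With your fingertips, gently flip the hinged tags on the rail so that the tag in front of each full bin leans back with its green face up and the tag in front of each other bin leans forward with its red face up. Only push the tags over, never pinch or force them, and leave the bins and everything else on the table where they stand.

Things in the scene. Friction and masses are not known exactly. Their poses are not given: they have to be found in the camera images.
- rack: Fixed plywood stock rack, 190 mm deep (its x) by 400 mm wide (its y), base 12 mm thick. Origin: centre of its underside on the table; x points from the tag rail (robot side) to the bins; yaw varies. The rail is an upright strip 24 mm thick at x = -80 mm, top 85 mm above the table. Behind it one bin stands in each of four bays 95 mm apart, centred at x = 20 mm.
- post_a: Fixed aluminium holder of tag A on top of the rail, in front of one bay (which bay varies). Origin: centre of its underside on the rail; axes parallel to the rack: x towards the bin behind it, y along the rail (the hinge axis). The bin whose y in this frame is near 0 belongs to this tag; its centre lies 100 mm away along x.
- tag_a_hinge (a point): Centre of the hinge line of tag A, 103 mm above the table. At either stop the free edge is 42 mm above this line and 35 mm to the side it leans to. To flip the tag, put a fingertip beside the free edge on that side, tip about 15 mm below the edge, and carry the edge up and over in an arc about the hinge; a purely level push may bind by friction.
- tag_a (a joint): Tag A: free-swinging plate 50 mm wide along the rail, 55 mm from hinge to free edge, 6 mm thick, about 30 g. 0 = upright; +0.7 rad = leans on its stop towards the bin, GREEN (robot-side) face up; -0.7 = leans to the robot side, RED (bin-side) face up. The face turned up is the one shown. It falls to the nearer stop by itself. Tags are 45 mm apart edge to edge.
- post_b: Fixed aluminium holder of tag B on top of the rail, in front of one bay (which bay varies). Origin: centre of its underside on the rail; axes parallel to the rack: x towards the bin behind it, y along the rail (the hinge axis). The bin whose y in this frame is near 0 belongs to this tag; its centre lies 100 mm away along x.
- tag_b_hinge (a point): Centre of the hinge line of tag B, 103 mm above the table. At either stop the free edge is 42 mm above this line and 35 mm to the side it leans to. To flip the tag, put a fingertip beside the free edge on that side, tip about 15 mm below the edge, and carry the edge up and over in an arc about the hinge; a purely level push may bind by friction.
- tag_b (a joint): Tag B: free-swinging plate 50 mm wide along the rail, 55 mm from hinge to free edge, 6 mm thick, about 30 g. 0 = upright; +0.7 rad = leans on its stop towards the bin, GREEN (robot-side) face up; -0.7 = leans to the robot side, RED (bin-side) face up. The face turned up is the one shown. It falls to the nearer stop by itself. Tags are 45 mm apart edge to edge.
- post_c: Fixed aluminium holder of tag C on top of the rail, in front of one bay (which bay varies). Origin: centre of its underside on the rail; axes parallel to the rack: x towards the bin behind it, y along the rail (the hinge axis). The bin whose y in this frame is near 0 belongs to this tag; its centre lies 100 mm away along x.
- tag_c_hinge (a point): Centre of the hinge line of tag C, 103 mm above the table. At either stop the free edge is 42 mm above this line and 35 mm to the side it leans to. To flip the tag, put a fingertip beside the free edge on that side, tip about 15 mm below the edge, and carry the edge up and over in an arc about the hinge; a purely level push may bind by friction.
- tag_c (a joint): Tag C: free-swinging plate 50 mm wide along the rail, 55 mm from hinge to free edge, 6 mm thick, about 30 g. 0 = upright; +0.7 rad = leans on its stop towards the bin, GREEN (robot-side) face up; -0.7 = leans to the robot side, RED (bin-side) face up. The face turned up is the one shown. It falls to the nearer stop by itself. Tags are 45 mm apart edge to edge.
- post_d: Fixed aluminium holder of tag D on top of the rail, in front of one bay (which bay varies). Origin: centre of its underside on the rail; axes parallel to the rack: x towards the bin behind it, y along the rail (the hinge axis). The bin whose y in this frame is near 0 belongs to this tag; its centre lies 100 mm away along x.
- tag_d_hinge (a point): Centre of the hinge line of tag D, 103 mm above the table. At either stop the free edge is 42 mm above this line and 35 mm to the side it leans to. To flip the tag, put a fingertip beside the free edge on that side, tip about 15 mm below the edge, and carry the edge up and over in an arc about the hinge; a purely level push may bind by friction.
- tag_d (a joint): Tag D: free-swinging plate 50 mm wide along the rail, 55 mm from hinge to free edge, 6 mm thick, about 30 g. 0 = upright; +0.7 rad = leans on its stop towards the bin, GREEN (robot-side) face up; -0.7 = leans to the robot side, RED (bin-side) face up. The face turned up is the one shown. It falls to the nearer stop by itself. Tags are 45 mm apart edge to edge.
- bin_houses_full: Loose grey open bin, 120 (x) x 82 (y) x 55 mm, standing on the rack base in one of the bays (which one varies); it is FULL: timber house blanks heaped above its rim (its top is under 90 mm above the table). Origin: centre of its underside.
- bin_dowels_full: Loose grey open bin, 120 (x) x 82 (y) x 55 mm, standing on the rack base in one of the bays (which one varies); it is FULL: short round dowels heaped above its rim (its top is under 90 mm above the table). Origin: centre of its underside.
- bin_houses_low: Loose grey open bin, 120 (x) x 82 (y) x 55 mm, standing on the rack base in one of the bays (which one varies); it is NOT full: only three timber house blanks on its floor. Origin: centre of its underside.
- bin_dowels_low: Loose grey open bin, 120 (x) x 82 (y) x 55 mm, standing on the rack base in one of the bays (which one varies); it is NOT full: only three short round dowels on its floor. Origin: centre of its underside.
- glue_bottle: Loose bystander: White glue bottle, 44 mm across, 110 mm tall, beside the rack. Origin: centre of its underside.
- pencil_cup: Loose bystander: Blue cup with pencils, 72 mm across, 90 mm tall (pencils to 155 mm), beside the rack. Origin: centre of its underside.
- model_house: Loose bystander: Card model house, 50 x 70 mm, 51 mm tall, in front of the rail. Origin: centre of its underside.
- tape_roll: Loose bystander: Yellow tape roll lying flat, 76 mm across, 24 mm tall, in front of the rail. Origin: centre of its underside.
- model_tree: Loose bystander: Model tree on a round foot, 50 mm across, 85 mm tall, beside the bins. Origin: centre of its underside.
- massing_block: Loose bystander: Cork block, 40 x 60 x 30 mm, in front of the rail. Origin: centre of its underside.

How it is judged:
By the outcome, as a careful person would: the job done as asked, in the order asked, and still so for the second after the job is handed in, with the robot touching nothing.
It also fails if it takes over 51 s, if anything falls off the work surface, if the arm or the gripper's body presses on something with over 40 N, if the wrist force passes 120 N, or if a joint passes its speed limit or range.

## Working session

There is one attempt and no reset: what is moved stays moved. The work goes in short steps, Python scripts to look and compute and a tool call to move; the robot and the scene stay as the last step left them, time stands still between calls to the robot, and variables do not carry over. Pictures are saved under pics/ and viewed, at most 10 in all, crops included, and the job is handed in when it is done.

Besides the shell and the picture viewer there is one more tool, called after "Emit:" as a command line: name --argument value ..., lists and objects as JSON in quotes. apply_moves: Moves the arm, as the interface text tells. Its arguments: {"type":"object","properties":{"targets":{"type":"array","items":{"type":"object","properties":{"travel":{"type":"array","items":{"type":"number"}},"roll":{"type":"number"},"jaw":{"type":"number"}}}}},"required":["targets"]}

```bash
mkdir -p pics
python3 - <<'E'
from plant import ctrl
import cv2,numpy as np
np.set_printoptions(precision=4,suppress=True)
for n in("top","side"):
    im=ctrl.snapshot(n);cv2.imwrite(f"pics/{n}0.png",im[:,:,::-1])
    c=ctrl.calibration(n);print(n,c["K"],c["dist_coeffs"],c["extrinsics"])
print(ctrl.calibration("wrist"))
o=ctrl.get_obs();print(o)
E
```

```text
top [[518.5045   0.     322.2044]
 [  0.     518.5045 234.3146]
 [  0.       0.       1.    ]] [-0.0071  0.      0.      0.      0.    ] [[ 0.1336 -0.9695  0.2054  0.4236]
 [-0.991  -0.13    0.0312  0.0053]
 [-0.0035 -0.2077 -0.9782  1.0766]
 [ 0.      0.      0.      1.    ]]
side [[451.8959   0.     318.8675]
 [  0.     451.8959 237.51  ]
 [  0.       0.       1.    ]] [-0.094  0.     0.     0.     0.   ] [[-0.994  -0.0753  0.0789  0.5558]
 [-0.109   0.6798 -0.7252  0.7004]
 [ 0.001  -0.7295 -0.684   0.7346]
 [ 0.      0.      0.      1.    ]]
{'K': array([[385.908 ,   0.    , 320.1254],
       [  0.    , 385.908 , 233.974 ],
       [  0.    ,   0.    ,   1.    ]]), 'dist_coeffs': array([-0.0533,  0.    ,  0.    ,  0.    ,  0.    ]), 'hand_eye': array([[ 0.0008, -0.9509, -0.3094,  0.0839],
       [ 1.    ,  0.001 , -0.0007,  0.0001],
       [ 0.001 , -0.3094,  0.9509, -0.1366],
       [ 0.    ,  0.    ,  0.    ,  1.    ]])}
{'clock': 0.1, 'joint_pos': array([-47.4354,  20.5869,   0.6401,  -0.0156, -70.1353, -16.5069]), 'qvel': array([ 0.1837, -0.0637,  0.0862,  0.0442,  0.038 ,  0.0311]), 'tau': array([ -0.0016, -58.4164,  29.3753,   7.0156,   0.0102,  -0.    ]), 'tool_pos': array([ 0.2963, -0.6061,  0.2477]), 'orientation': array([ 179.9171,   -0.0092, -153.9476]), 'force': array([ 1.1398, -0.0092, -0.9429]), 'moment': array([-0.0044,  0.01  ,  0.0019]), 'gripper_force': 0.0, 'opening': 0.08769673644500164}
```

View pics/top0.png

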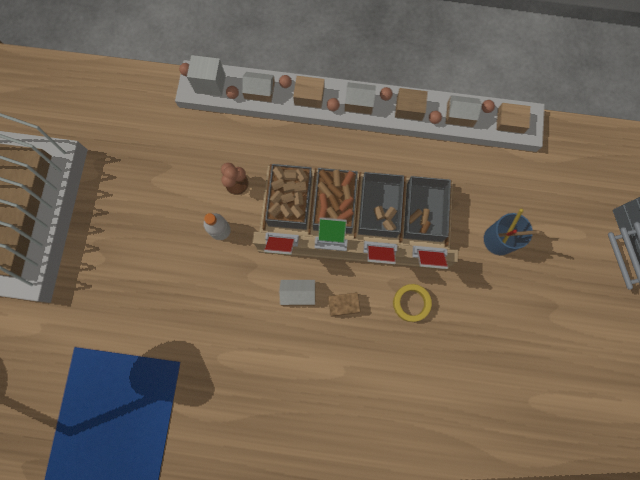

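View pics/side0.png

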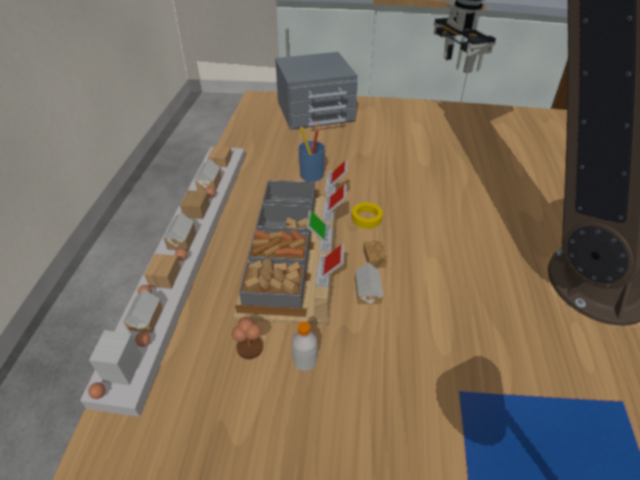

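The top view (u,v) shows full houses at about (288,192) with a red tag at (280,243), which is wrong. The full dowels at (335,197) have a green tag at (332,231), which is right. The two low bins at (383,207) and (428,209) have red tags at (381,253) and (432,258), also right. The side view agrees. I'll triangulate the tags and zoom in on the bins.

```bash
cat > h.py <<'E'
import cv2,numpy as np
from plant import ctrl
np.set_printoptions(precision=4,suppress=True)
def ray(n,uv,T=None):
    c=ctrl.calibration(n)
    p=cv2.undistortPoints(np.float64([[uv]]),c["K"],c["dist_coeffs"])[0,0]
    E=c["extrinsics"] if T is None else T
    d=E[:3,:3]@[*p,1]; return E[:3,3],d/np.linalg.norm(d)
def tri(r1,r2):
    (a,u),(b,v)=r1,r2
    s=np.linalg.lstsq(np.c_[u,-v],b-a,rcond=None)[0]
    p,q=a+s[0]*u,b+s[1]*v; return (p+q)/2,np.linalg.norm(p-q)
def plane(r,z): return r[0]+r[1]*(z-r[0][2])/r[1][2]
def blobs(im,col,roi):
    h=cv2.cvtColor(im,cv2.COLOR_RGB2HSV);H,S,V=cv2.split(h)
    m=((H<6)|(H>174)) if col=="red" else ((H>45)&(H<80))
    m=(m&(S>180)&(V>60)).astype(np.uint8)
    x0,y0,x1,y1=roi;k=np.zeros_like(m);k[y0:y1,x0:x1]=1
    n,_,st,ce=cv2.connectedComponentsWithStats(m*k)
    return [(ce[i],st[i]) for i in range(1,n) if st[i][4]>40]
E
python3 - <<'E'
from h import *
ims={n:cv2.imread(f"pics/{n}0.png")[:,:,::-1].copy() for n in("top","side")}
roi={"top":(250,205,470,280),"side":(300,155,355,290)}
B={}
for n in ims:
    for c in("red","green"):
        B[n,c]=blobs(ims[n],c,roi[n]);print(n,c,[(b[0].round(1),b[1]) for b in B[n,c]])
R=sorted(B["top","red"],key=lambda b:b[0][0]);S=sorted(B["side","red"],key=lambda b:-b[0][1])
for a,b in list(zip(R,S))+list(zip(B["top","green"],B["side","green"])):
    print(tri(ray("top",a[0]),ray("side",b[0])))
t=ims["top"][150:310,190:470];s=ims["side"][150:380,225:395]
cv2.imwrite("pics/z.png",np.hstack([cv2.resize(t,(448,256)),cv2.resize(s,None,fx=256/230,fy=256/230)])[:,:,::-1]) 
cv2.imwrite("pics/z.png",cv2.resize(t,None,fx=2.85,fy=2.85,interpolation=2)[:,:,::-1])
E
```

```text
top red [(array([279. , 243.6]), array([266, 237,  27,  14, 285], dtype=int32)), (array([380.8, 253.1]), array([369, 246,  25,  15, 291], dtype=int32)), (array([431.9, 257.7]), array([419, 251,  27,  14, 289], dtype=int32))]
top green []
side red [(array([338. , 171.2]), array([333, 163,  11,  17,  89], dtype=int32)), (array([336.6, 196.1]), array([331, 187,  12,  19, 118], dtype=int32)), (array([332.3, 259. ]), array([325, 247,  15,  25, 213], dtype=int32))]
side green [(array([317.2, 224.7]), array([311, 214,  13,  22, 163], dtype=int32))]
(array([0.5944, 0.1129, 0.1279]), np.float64(0.0001485442180956406))
(array([ 0.6017, -0.0768,  0.1288]), np.float64(0.00013851232957065774))
(array([ 0.6058, -0.1716,  0.1284]), np.float64(0.0001239651510735229))
```

View pics/z.png

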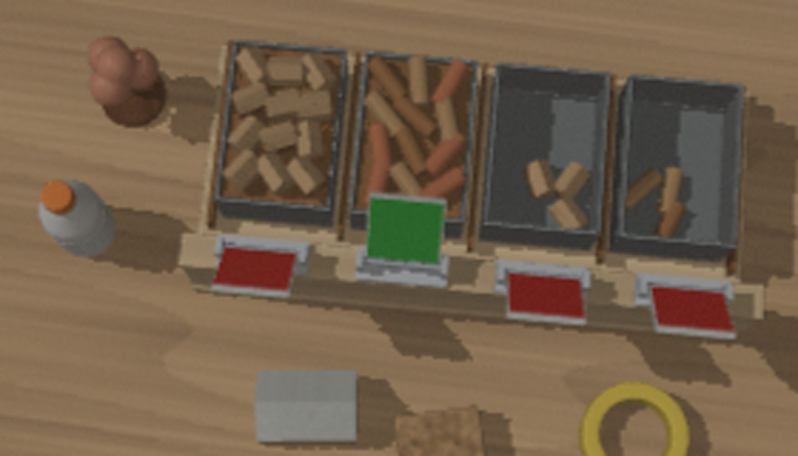

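Only the leftmost tag needs flipping, from red to green. Tag spacing measures 190 and 95 mm as expected, and the face centre height of 128 mm fits. Rack yaw is about 2.3° and the hinge is at about (0.6115, 0.1136, 0.103). First I'll align the tool and close the fingers.

Emit:
apply_moves --targets '[{"travel": [0, 0, 0], "roll": 7.9, "jaw": 0}, {"travel": [0, 0, 0], "roll": 7.9, "jaw": 0}, {"travel": [0, 0, 0], "roll": 7.9, "jaw": 0}, {"travel": [-14, 35, 0], "roll": 0, "jaw": 0}, {"travel": [-14, 35, 0], "roll": 0, "jaw": 0}, {"travel": [-14, 35, 0], "roll": 0, "jaw": 0}, {"travel": [-14, 35, 0], "roll": 0, "jaw": 0}, {"travel": [-14, 35, 0], "roll": 0, "jaw": 0}, {"travel": [-14, 35, 0], "roll": 0, "jaw": 0}, {"travel": [-14, 35, 0], "roll": 0, "jaw": 0}]'

```text
clock: 1.1
tool_pos: [0.3844, -0.356, 0.2483]
orientation: [180.0, -0.0, -177.7]
force: [0.6, -0.6, -0.2]
opening: 0.0128
gripper_force: 0.0
```

Emit:
apply_moves --targets '[{"travel": [-14, 35, 0], "roll": 0, "jaw": 0}, {"travel": [-14, 35, 0], "roll": 0, "jaw": 0}, {"travel": [-14, 35, 0], "roll": 0, "jaw": 0}, {"travel": [-14, 35, 0], "roll": 0, "jaw": 0}, {"travel": [-14, 35, 0], "roll": 0, "jaw": 0}, {"travel": [-14, 35, 0], "roll": 0, "jaw": 0}, {"travel": [-14, 35, 0], "roll": 0, "jaw": 0}, {"travel": [-14, 35, 0], "roll": 0, "jaw": 0}, {"travel": [-14, 35, 0], "roll": 0, "jaw": 0}, {"travel": [0, 0, 0], "roll": 0, "jaw": 0}]'

```text
clock: 2.1
tool_pos: [0.4984, -0.0345, 0.2482]
orientation: [180.0, -0.0, -177.5]
force: [-0.6, 0.5, -0.4]
opening: 0.0006
gripper_force: 0.0
```

Emit:
apply_moves --targets '[{"travel": [-12, 29, 0], "roll": 0, "jaw": 0}, {"travel": [-12, 29, 0], "roll": 0, "jaw": 0}, {"travel": [-12, 29, 0], "roll": 0, "jaw": 0}, {"travel": [-12, 29, 0], "roll": 0, "jaw": 0}, {"travel": [-11, 28, 0], "roll": 0, "jaw": 0}, {"travel": [0, 0, 0], "roll": 0, "jaw": 0}, {"travel": [0, 0, 0], "roll": 0, "jaw": 0}]'

```text
clock: 2.8
tool_pos: [0.55, 0.1088, 0.2479]
orientation: [-180.0, -0.1, -177.6]
force: [-0.4, -0.1, -0.1]
opening: 0.0004
gripper_force: 0.0
```

Run:
```python
from h import *
o=ctrl.get_obs();print(o["tool_pos"],o["orientation"],o["force"])
w=ctrl.snapshot("wrist");s=ctrl.snapshot("side")
cv2.imwrite("pics/w1.png",w[:,:,::-1])
cv2.imwrite("pics/s1.png",cv2.resize(s[80:340,230:470],None,fx=2.2,fy=2.2)[:,:,::-1])
```

```text
[0.55   0.1088 0.2479] [-179.9672   -0.0787 -177.5919] [-0.4046 -0.0592 -0.0559]
```

View pics/w1.png

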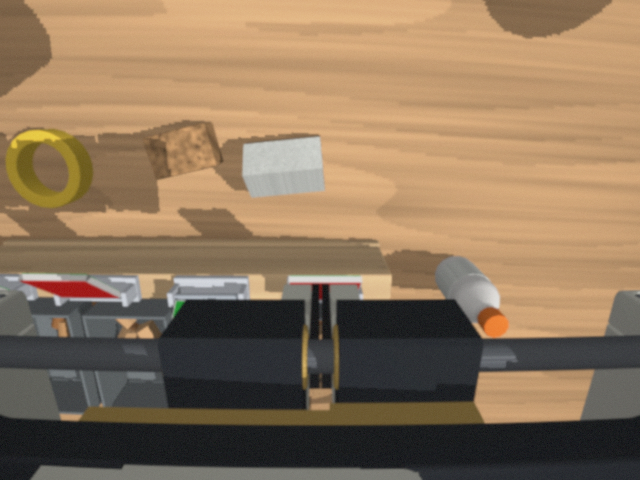

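View pics/s1.png

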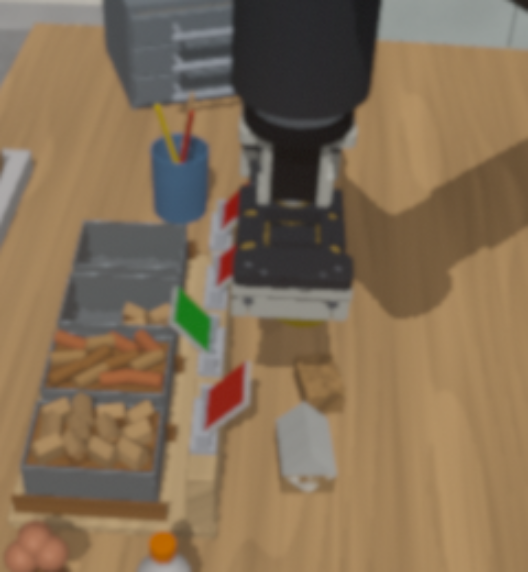

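The wrist view shows the target tag's free edge at u 288–360, v≈280, centred on the fingers (u≈320). I'll check that edge against the earlier triangulation.

Run:
```python
from h import *
from scipy.spatial.transform import Rotation as R
o=ctrl.get_obs();T=np.eye(4);T[:3,:3]=R.from_euler("xyz",o["orientation"],degrees=True).as_matrix();T[:3,3]=o["tool_pos"]
E=T@ctrl.calibration("wrist")["hand_eye"]
for uv in((289,279),(361,279)): print(plane(ray("wrist",uv,E),.145))
```

```text
[0.5771 0.088  0.145 ]
[0.575  0.1369 0.145 ]
```

The edge is at (0.576, 0.1125) and 49 mm wide, which agrees. Descending in front of the tag.

Emit:
apply_moves --targets '[{"travel": [0, 3, 16], "roll": 0, "jaw": 0}, {"travel": [0, 0, 16], "roll": 0, "jaw": 0}, {"travel": [0, 0, 16], "roll": 0, "jaw": 0}, {"travel": [0, 0, 16], "roll": 0, "jaw": 0}, {"travel": [0, 0, 16], "roll": 0, "jaw": 0}, {"travel": [0, 0, 16], "roll": 0, "jaw": 0}, {"travel": [0, 0, 0], "roll": 0, "jaw": 0}, {"travel": [-5, 0, 0], "roll": 0, "jaw": 0}, {"travel": [-5, 0, 0], "roll": 0, "jaw": 0}, {"travel": [0, 0, 0], "roll": 0, "jaw": 0}]'

```text
clock: 3.9
tool_pos: [0.5614, 0.1122, 0.1535]
orientation: [180.0, 0.1, -177.7]
force: [0.2, -1.5, 0.2]
opening: 0.0001
gripper_force: 0.0
```

Emit:
apply_moves --targets '[{"travel": [-4, 0, 0], "roll": 0, "jaw": 0}, {"travel": [-4, 0, -3], "roll": 0, "jaw": 0}, {"travel": [-4, 0, -2.5], "roll": 0, "jaw": 0}, {"travel": [-4, 0, -2], "roll": 0, "jaw": 0}, {"travel": [-4, 0, -2], "roll": 0, "jaw": 0}, {"travel": [-4, 0, -1.5], "roll": 0, "jaw": 0}, {"travel": [-4, 0, -1], "roll": 0, "jaw": 0}, {"travel": [-4, 0, -1], "roll": 0, "jaw": 0}, {"travel": [-4, 0, -0.5], "roll": 0, "jaw": 0}, {"travel": [-4, 0, 0], "roll": 0, "jaw": 0}]'

```text
clock: 4.9
tool_pos: [0.6005, 0.1137, 0.1661]
orientation: [-180.0, 0.0, -177.6]
force: [0.8, -0.2, 0.8]
opening: 0.0003
gripper_force: 0.0
```

Emit:
apply_moves --targets '[{"travel": [-4, 0, 0], "roll": 0, "jaw": 0}, {"travel": [-4, 0, 0], "roll": 0, "jaw": 0}, {"travel": [-4, 0, 0], "roll": 0, "jaw": 0}, {"travel": [-3, 0, 0], "roll": 0, "jaw": 0}, {"travel": [0, 0, 0], "roll": 0, "jaw": 0}, {"travel": [0, 0, 0], "roll": 0, "jaw": 0}]'

```text
clock: 5.5
tool_pos: [0.6151, 0.1143, 0.166]
orientation: [-180.0, -0.0, -177.6]
force: [-0.5, -0.4, -0.1]
opening: 0.0001
gripper_force: 0.0
```

Forces stayed low. Now I'll back off, rise and check.

Emit:
apply_moves --targets '[{"travel": [6, 0, -5], "roll": 0, "jaw": 0}, {"travel": [10, 0, -15], "roll": 0, "jaw": 0}, {"travel": [15, 0, -20], "roll": 0, "jaw": 0}, {"travel": [25, 0, -20], "roll": 0, "jaw": 0}, {"travel": [25, 0, -20], "roll": 0, "jaw": 0}, {"travel": [30, 0, -10], "roll": 0, "jaw": 0}, {"travel": [30, 0, 0], "roll": 0, "jaw": 0}, {"travel": [0, 0, 0], "roll": 0, "jaw": 0}, {"travel": [0, 0, 0], "roll": 0, "jaw": 0}]'

```text
clock: 6.4
tool_pos: [0.4736, 0.1086, 0.2579]
orientation: [179.9, 0.2, -177.6]
force: [-0.2, 0.2, 0.4]
opening: 0.0003
gripper_force: 0.0
```

Run:
```python
from h import *
s=ctrl.snapshot("side");w=ctrl.snapshot("wrist");print(ctrl.get_obs()["tool_pos"])
cv2.imwrite("pics/s2.png",np.hstack([cv2.resize(s[130:370,220:460],(480,480)),cv2.resize(w,(320,240)).repeat(1,0) if 0 else np.vstack([cv2.resize(w,(320,240)),cv2.resize(ctrl.snapshot("top"),(320,240))])])[:,:,::-1])
```

```text
[0.4744 0.1087 0.2569]
```

View pics/s2.png

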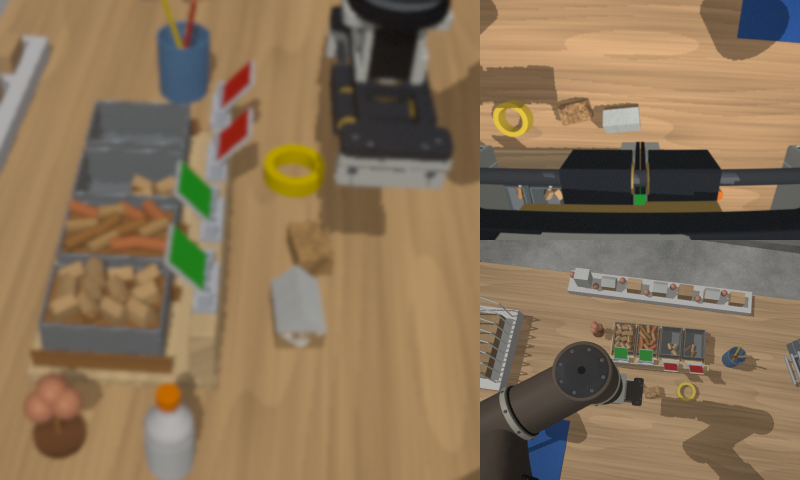

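The side view shows both full bins with green tags, at about (190,260) and (195,190), and both low bins with red tags, at about (233,133) and (237,83). Nothing else has moved and the arm is clear, so I'm handing it in.

```bash
python3 -c "from plant import ctrl;print(ctrl.close_job())"
```

```text
the job is handed in; nothing more can be done
None
```

Only the full-houses tag was wrong; I flipped it to green, so both full bins now show green and both low bins red, nothing else was moved, and I handed the job in after about 6.5 s of robot time.

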